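# Find the full badge tin by weight and snap it into a storage tub

## Task

One of the two blue tins on the sloping stand is full of badges and the other is empty: feel by lifting which is the heavier, and set that one down flat in the white tub without dropping it, leaving the empty one lying flat on the sloping board of the stand. Then put the orange lid on the tub and press it down until it snaps fully home on both sides. Do not disturb the mug, the loupe or the badge tray.

Things in the scene. Friction and masses are not known exactly. Their poses are not given: they have to be found in the camera images.
- stand: fixed wooden stand, 300 mm long (its y), origin on the table under its middle. Its board, 100 mm up the slope, rises 24 degrees towards +x, middle of its surface 70 mm above the origin. A ledge at the lower edge, 8 mm proud of the board, stops the tins, 75 mm either side of the middle. Grasp a tin square to the slope by its two 105 mm long sides, fingertips above the ledge.
- tin_a: closed blue tin, yellow top with a red dot, 50 (x) x 105 (y) x 45 mm (z, out of its top), origin at the centre of its underside. Lies flat on the sloping stand against the ledge. The two tins look the same; one is full (0.5 to 0.75 kg in all), the other empty (0.18 to 0.25 kg).
- tin_b: closed blue tin, yellow top with a red dot, 50 (x) x 105 (y) x 45 mm (z, out of its top), origin at the centre of its underside. Lies flat on the sloping stand against the ledge. The two tins look the same; one is full (0.5 to 0.75 kg in all), the other empty (0.18 to 0.25 kg).
- tub: fixed white open tub, outside 140 (its x) x 160 (its y) x 66 mm high, walls and floor 5 mm, origin under its centre on the table. Inside it is 130 x 150 mm, so a tin goes in with its length along the tub's y, with room for fingers opened no wider than 85 mm. A red sprung catch just below the rim on each y side.
- tub_rim (a point): centre of the tub's mouth, at rim height (66 mm above the table); axes as the tub's
- lid: loose orange lid, 153 (x) x 180 (y) mm, right way up on the table, 0.10 kg, origin at the centre of its underside. Skirt 19 mm deep, top face at 23 mm. It goes over the outside of the tub, either way round, with 2.5 mm play; it meets the catches about 10 mm before it is home and needs about 10 N to snap past. Fully home its origin is 47 mm above the tub's.
- lid_grip (a point): middle of the lid's black bar handle, 44 mm above the lid's origin; the bar is 22 mm wide (lid's x), 90 mm long (lid's y), 31 to 53 mm above the lid's origin (open beneath, between two feet)
- mug: blue mug, 80 mm across, 95 mm high, origin under its centre; bystander
- loupe: black stand loupe, 52 mm across, 58 mm high, origin under its centre; bystander
- badge_tray: low wooden tray of badges, 100 (x) x 150 (y) x 18 mm, origin under its centre; bystander
Things that resemble listed ones, but are neither listed nor needed, are in the scene too. Of the things that look like the lid, take the one that is nearest to the robot's base at the start.

How it is judged:
By the outcome, as a careful person would: the job done as asked, in the order asked, and still so for the second after the job is handed in, with the robot touching nothing.
It also fails if it takes over 72 s, if anything falls off the work surface, if the arm or the gripper's body presses on something with over 40 N, if the wrist force passes 120 N, or if a joint passes its speed limit or range.

## Robot

A 6-joint arm with a two-finger parallel gripper is mounted at the origin on the work surface. World frame = base frame: x ahead of the robot, y to its left, z up, the work surface at z = 0. Lengths are in m, angles in rad, forces in N, time in s.
With the tool pointing down it reaches from about 0.35 to 0.975 m from the base axis. Payload 17.4 kg.
Tool frame: the origin (TCP) lies at the very end of the fingers, on their centre line; the grasp point (between the pads) lies robot.grip_depth behind it (robot.grip_depth is the distance from the TCP to the grasp point, in m); z points along the fingers, y is the line along which they close (so a half turn about z gives the same grasp; the last joint's range is limited). The gripper opens to 85 mm and grips with 20 to 120 N. Pads are 22 mm wide; open, the fingers measure 114 mm over their backs; the gripper's body (76 mm by 85 mm) begins 54 mm behind the grasp point. The pads swing forward as they close: fully open they stand 13 mm farther back than shut.
Start: joints at [-0.038, 0.116, 1.442, -0, 1.584, -0.038], TCP at [0.675, -0, 0.231] pointing down, gripper open.
Joint ranges: [-2.83, 2.83], [-0.83, 2.19], [0.07, 2.5], [-1.14, 4.28], [0.01, 3], [-2.97, 2.97]. Speed limits (rad/s): [1.89, 1.89, 2.22, 3.14, 3.14, 3.14].

## Interface

Orientations are given as a rotation vector (axis times angle).
In Python, from cell import robot gives the robot as it stands. The module is installed in compiled form; this text tells all that it offers.
- The arm moves only by the tool send_rows, never from a script. Its argument "increments" is a list that holds one entry, the list of rows, each a list of 5 numbers: the gripper command: -1 is shut, 1 is fully open, values between are in proportion, then the shift along the tool's x, y, z in units of 0.05 m (1.0 is 0.05 m), then the turn about the tool's z in units of pi rad (1.0 is pi rad). A call has exactly 10 rows; each row shifts and turns the commanded pose from where the row before left it, along the tool's axes as they then stand; what a row does not reach is not made up. A row lasts 1/10 s, in which the tool goes at most 50 mm and 8.59 degrees, less where a joint would pass 70% of its speed; a pose out of reach is approached as far as the arm can. A call with a number of a shift or a turn outside -1 to 1 is refused whole. A call with a gripper value outside its range is refused whole. The fingers move at their own pace and stop on an object; "squeeze" is the grip in N (left out, the last holds). Time passes only in rows, so rows that do not move let the fingers close, or fill a call up. It gives the time, the measured TCP pose, the force, the opening and the grip force at its end, in the units of the state.
- robot.state(): the state, without advancing time (a new reading comes with each control period).
- robot.get_image(name): name is "scene" or "side" or "wrist"; returns a dict with "color" (480x640x3 uint8, red, green, blue), "fx", "fy", "cx", "cy" (pixels), "R" (3x3) and "t" (3): a world point X has camera coordinates R X + t. Camera axes: x right, y down, z forward; pixel columns grow to the right and rows downward; lengths in m; the calibration is good to about 2 mm. A picture is of the moment at which its call begins. There is no depth.
- robot.finish_job(): hands the job in; it is judged then, once.
The state is a dict: "clock": time; "qpos": joint angles; "joint_vel": joint speeds; "effort": joint torques, N m; "eef_pos": TCP position; "ee_rot": TCP orientation; "wrist_force": force on the tool from outside, world axes, zero at the start; "ft_torque": the same for the moment, N m; "width": finger opening in m; "gripper_force": force on a finger pad.
Only numpy, scipy, OpenCV 4.12 (cv2) and the standard library are available. Lean on these libraries where they do the work, as an engineer would, in place of code of your own. Each camera call takes 0.05 s, during which the arm holds its last target. There are 200 camera calls.

## Working session

There is one attempt and no reset: what is moved stays moved. The work goes in short steps, Python scripts to look and compute and a tool call to move; the robot and the scene stay as the last step left them, time stands still between calls to the robot, and variables do not carry over. Pictures are saved under pics/ and viewed, at most 10 in all, crops included, and the job is handed in when it is done.

Besides the shell and the picture viewer there is one more tool, called after "Request:" as name(argument=value, ...) on one line, values as JSON. send_rows: Moves the arm, as the interface text tells. Shifts and turns lie within -1 to 1; 1 stands for 0.05 m of shift or pi rad of turn. Its arguments: {"type":"object","properties":{"increments":{"type":"array","items":{"type":"array","items":{"type":"array","items":{"type":"number","minimum":-1,"maximum":1}}}},"squeeze":{"type":"number"}},"required":["increments"]}

```bash
mkdir -p pics
python3 - <<'E'
from cell import robot
import cv2,numpy as np
s=robot.state();print(s,robot.grip_depth)
for n in("scene","side"):
    i=robot.get_image(n);cv2.imwrite(f"pics/{n}0.png",i["color"][:,:,::-1]);print(n,i["fx"],i["cx"],i["cy"],np.round(i["R"],4).tolist(),i["t"])
E
```

```text
{'clock': 0.0, 'qpos': array([-3.78095177e-02,  1.16495977e-01,  1.44230348e+00, -3.81011649e-05,
        1.58403176e+00, -3.77621081e-02]), 'joint_vel': array([ 1.36561154e-03,  8.86625314e-04,  1.18377899e-03, -8.16023616e-04,
       -1.20588819e-03,  8.67316349e-05]), 'effort': array([-3.01628024e-03, -7.32023120e+01, -6.32483125e+01, -3.67824050e-04,
        6.55109907e-03, -4.52531231e-05]), 'eef_pos': array([ 6.74786798e-01, -1.83350628e-05,  2.30531721e-01]), 'ee_rot': array([-2.22087052e+00, -2.22076416e+00,  1.36624422e-03]), 'wrist_force': array([-0.16426113, -0.28640983, -0.10036055]), 'ft_torque': array([-0.03888921,  0.01067253, -0.00832436]), 'gripper_force': 0.0, 'width': 0.08538506330800708} 0.0187
scene 604.8137607287485 324.37425313011295 228.4779639545828 [[-0.472, 0.8816, -0.006], [0.7158, 0.3793, -0.5863], [-0.5146, -0.2811, -0.8101]] [ 0.14101826 -0.4183106   1.74954973]
side 518.3308075824691 324.9758505013464 241.98861840286133 [[0.998, -0.0626, -0.0024], [-0.0457, -0.7004, -0.7123], [0.0429, 0.711, -0.7019]] [-0.55707573  0.18506098  1.32411507]
```

View pics/scene0.png

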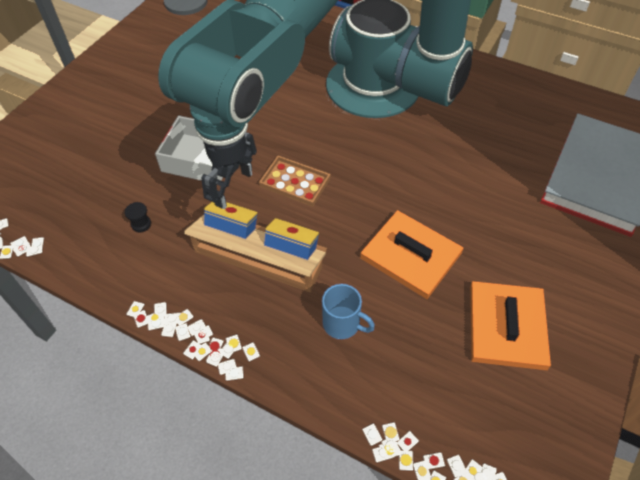

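View pics/side0.png

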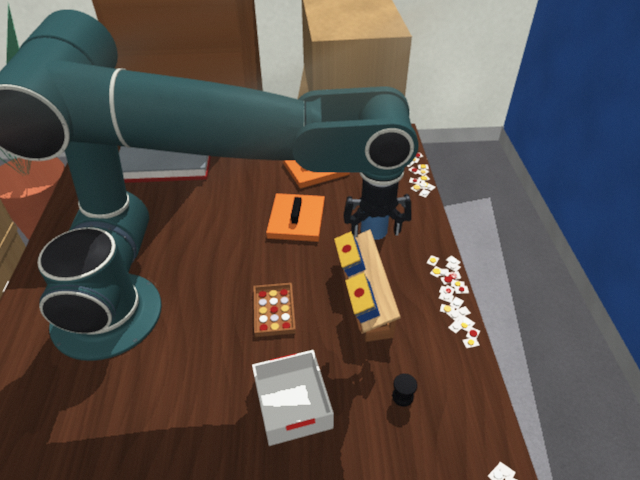

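Run:
```python
import cv2
a=cv2.imread("pics/scene0.png")[110:350,150:470];cv2.imwrite("pics/sc.png",cv2.resize(a,(800,600),interpolation=cv2.INTER_CUBIC))
a=cv2.imread("pics/side0.png")[180:450,240:440];cv2.imwrite("pics/si.png",cv2.resize(a,(440,594),interpolation=cv2.INTER_CUBIC))
```

```text
(no output)
```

View pics/sc.png

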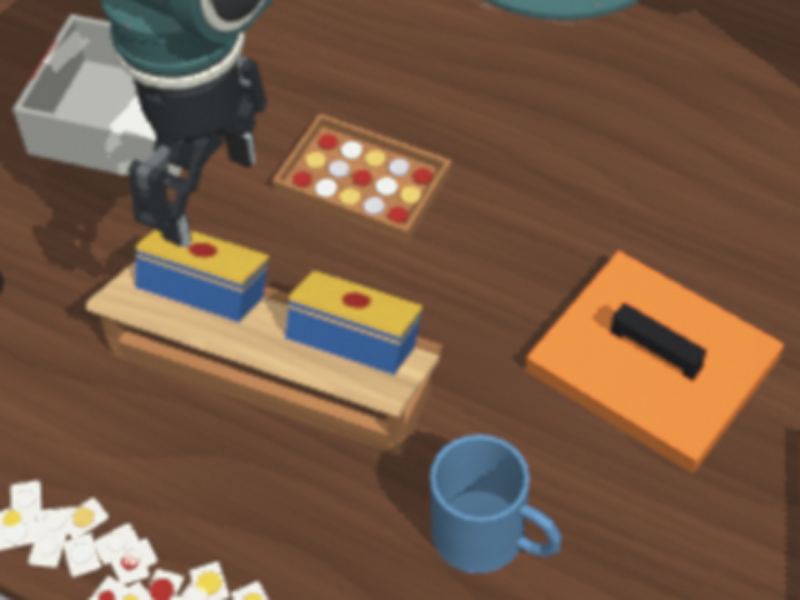

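View pics/si.png

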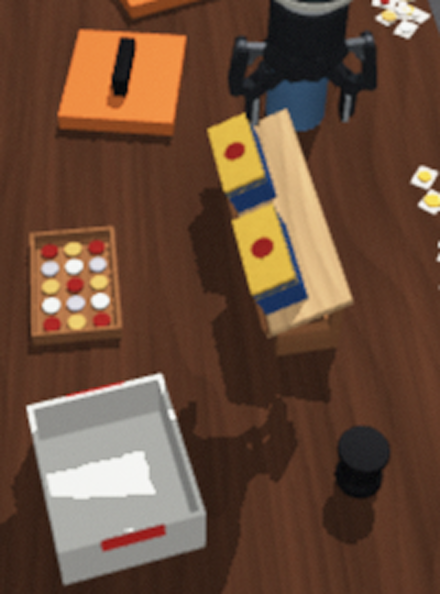

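```bash
cat > h.py <<'E'
import numpy as np
from scipy.optimize import least_squares
C={"scene":(604.8137607287485,324.37425313011295,228.4779639545828,np.array([[-0.472,0.8816,-0.006],[0.7158,0.3793,-0.5863],[-0.5146,-0.2811,-0.8101]]),np.array([0.14101826,-0.4183106,1.74954973])),
"side":(518.3308075824691,324.9758505013464,241.98861840286133,np.array([[0.998,-0.0626,-0.0024],[-0.0457,-0.7004,-0.7123],[0.0429,0.711,-0.7019]]),np.array([-0.55707573,0.18506098,1.32411507]))}
CR={"scene":(2.5,150,110),"side":(2.2,240,180)}
def proj(c,X,C=C):
    f,cx,cy,R,t=C[c];p=R@X+t;return np.array([f*p[0]/p[2]+cx,f*p[1]/p[2]+cy])
def uncrop(c,p):
    s,a,b=CR[c];return np.array(p)/s+[a,b]
def place(p,X):
    c,s=np.cos(p[2]),np.sin(p[2]);return np.array([p[0]+c*X[0]-s*X[1],p[1]+s*X[0]+c*X[1],X[2]])
def fit(obs,model,p0):
    f=lambda p:np.concatenate([proj(c,place(p,model(p,X)))-uncrop(c,u) for c,X,u in obs])
    r=least_squares(f,p0,loss="soft_l1");return r.x,f(r.x).reshape(-1,2)
E
python3 - <<'E'
from h import *
np.set_printoptions(precision=4,suppress=True)
I=lambda p,X:np.array(X)
x,y=.0765,.09;z=.023
o=[("scene",(-x,-y,z),(618,252)),("scene",(-x,y,z),(783,347)),("scene",(x,y,z),(695,462)),("scene",(x,-y,z),(528,355)),("side",(-x,y,z),(82,31)),("side",(x,y,z),(186,37)),("side",(-x,-y,z),(62,118)),("side",(x,-y,z),(174,124))]
p,r=fit(o,I,[.5,.2,0]);print("lid",p,np.round(r,1).tolist())
for c,u in(("scene",(658,338)),("side",(124,65))):print(proj(c,place(p,np.array([0,0,.053]))),uncrop(c,u))
x,y=.07,.08;z=.066
o=[("side",(x,y,z),(162,375)),("side",(-x,y,z),(28,408)),("side",(x,-y,z),(204,512)),("side",(-x,-y,0),(64,583)),("side",(x,-y,0),(205,545)),("scene",(-x,-y,z),(73,15)),("scene",(x,-y,z),(17,107)),("scene",(x,-y,0),(28,152))]
p,r=fit(o,I,[.5,-.3,0]);print("tub",p,np.round(r,1).tolist())
a=np.radians(24);U=np.array([np.cos(a),0,np.sin(a)]);N=np.array([-np.sin(a),0,np.cos(a)])
def M(p,X):
    k,u,v,w=X
    if k<0:return np.array([0,0,.07])+u*U+v*np.array([0,1,0])+w*N
    return np.array([0,0,.07])+(p[5]+u)*U+np.array([0,1,0])*(p[3+k]+v)+w*N
h,l,w=.025,.0525,.045
T=[("scene",(0,0,0,w),(203,250)),("scene",(1,0,0,w),(356,300)),("side",(1,0,0,w),(235,151)),("side",(0,0,0,w),(262,247))]
T+=[("scene",(1,-h,-l,w),(313,272)),("scene",(1,-h,l,w),(421,306)),("scene",(1,h,l,w),(414,335)),("scene",(1,h,-l,w),(288,305)),("scene",(0,-h,l,w),(268,258)),("scene",(0,h,l,w),(243,287)),("scene",(0,h,-l,w),(136,262))]
for k,q in((1,[(208,128),(246,115),(265,180),(224,195)]),(0,[(233,217),(270,202),(299,281),(254,296)])):
    for s,u in zip([(-h,l),(h,l),(h,-l),(-h,-l)],q):T.append(("side",(k,*s,w),u))
for c,v,u in(("scene",-.15,(88,300)),("scene",.15,(404,408)),("side",.15,(285,110)),("side",-.15,(352,300))):T.append((c,(-1,.05,v,0),u))
p,r=fit(T,M,[.65,0,0,-.075,.075,-.02]);print("stand",p,np.round(r,1).tolist())
for k in(0,1):
  for w in(0,.0225,.045):print("tin",k,w,place(p,M(p,(k,0,0,w))))
def ground(c,u,z):
    f=lambda q:proj(c,np.array([*q,z]))-uncrop(c,u)
    return least_squares(f,[.6,0]).x
print("mug",ground("scene",(480,480),.095),"loupe",ground("side",(363,450),.058))
for u in((30,228),(115,228),(32,338),(120,330)):print("tray",ground("side",u,.018))
E
```

```text
lid [ 0.4962  0.3324 -0.1619] [[0.1, -0.7], [-0.1, -1.1], [-0.2, -0.6], [-1.0, 0.5], [0.2, -1.2], [1.2, -0.9], [-0.9, -1.7], [0.5, -0.9]]
[413.2501 242.6597] [413.2 245.2]
[297.1756 205.6903] [296.3636 209.5455]
tub [ 0.4695 -0.2752  0.2125] [[-0.1, -1.4], [-0.5, -1.6], [0.9, 0.2], [-0.2, 0.3], [0.2, 0.1], [-0.3, -1.1], [-1.0, 0.0], [0.5, -0.3]]
stand [ 0.6665  0.0255  0.113  -0.0756  0.0738 -0.0195] [[-0.1, -0.1], [-0.0, -0.3], [0.4, -0.2], [0.9, -0.2], [-0.1, -1.2], [0.3, -0.8], [-5.1, -1.7], [0.5, -4.3], [-0.0, -1.3], [0.1, -3.1], [0.3, -7.0], [0.2, 0.3], [-0.1, -1.4], [0.1, -2.8], [0.7, -1.8], [0.2, 1.2], [1.8, 0.1], [-1.0, -2.6], [-0.2, -1.3], [-0.3, 1.0], [-1.1, 0.3], [1.1, -1.5], [1.1, -1.3]]
tin 0 0 [ 0.6573 -0.0515  0.0621]
tin 0 0.0225 [ 0.6483 -0.0526  0.0826]
tin 0 0.045 [ 0.6392 -0.0536  0.1032]
tin 1 0 [0.6405 0.0969 0.0621]
tin 1 0.0225 [0.6314 0.0958 0.0826]
tin 1 0.045 [0.6223 0.0948 0.1032]
mug [0.7267 0.2702] loupe [ 0.7134 -0.2793]
tray [0.3729 0.0641]
tray [0.4751 0.0574]
tray [ 0.3807 -0.0968]
tray [ 0.478  -0.0923]
```

Request:
send_rows(increments=[[[1,0,0,0,-0.036],[1,-0.49,-0.34,0,0],[1,-0.49,-0.34,0,0],[1,0,0,0.4,0],[1,0,0,0.4,0],[1,0,0,0.4,0],[1,0,0,0.4,0],[1,0,0,0.4,0],[1,0,0,0,0],[1,0,0,0,0]]], squeeze=20)

```text
clock: 1.1
eef_pos: [0.6467, -0.0525, 0.1316]
ee_rot: [-2.092, -2.343, 0.0]
wrist_force: [0.4, 0.3, 0.5]
width: 0.0858
gripper_force: 0.0
```

```bash
cat >> h.py <<'E'
def look(*names,tag):
    from cell import robot;import cv2
    ims=[]
    for n in names:
        i=robot.get_image(n);ims.append(i["color"][:,:,::-1])
    a=np.hstack([cv2.resize(m,(800//len(ims),600//len(ims))) for m in ims]);cv2.imwrite(f"pics/{tag}.png",a)
def st():
    from cell import robot;from scipy.spatial.transform import Rotation as Ro
    s=robot.state();R=Ro.from_rotvec(s["ee_rot"]).as_matrix();np.set_printoptions(precision=4,suppress=True)
    print("t",round(s["clock"],2),"pos",s["eef_pos"],"ytool",R[:,1],"z",R[:,2],"F",s["wrist_force"],"T",s["ft_torque"],"w",round(s["width"],4),"g",s["gripper_force"])
    return s,R
def delta(x,y,z,yaw=None):
    s,R=st();d=np.array([x,y,z])-s["eef_pos"];cy=np.arctan2(R[1,1],R[0,1])
    if yaw is None:yaw=cy
    yt=np.array([np.cos(yaw),np.sin(yaw),0]);xt=np.array([-yt[1],yt[0],0])
    t=(yaw-cy+np.pi/2)%np.pi-np.pi/2
    print("turn units",-t/np.pi,"(check xt",R[:,0],") shift units after turn",np.array([d@xt*(1 if abs(yaw-cy)<1.6 else -1),d@yt,-d[2]])/.05)
E
python3 - <<'E'
from h import *
delta(.6464,-.0527,.075,.113);look("wrist","side",tag="w1")
E
```

```text
t 1.1 pos [ 0.6467 -0.0525  0.1316] ytool [ 0.9936  0.1129 -0.0005] z [-0.0005  0.0001 -1.    ] F [0.395  0.2856 0.5422] T [ 0.0363  0.017  -0.0116] w 0.0858 g 0.0
turn units 3.802103879493965e-05 (check xt [-0.1129  0.9936  0.0001] ) shift units after turn [-0.0031 -0.0064  1.1311]
```

View pics/w1.png

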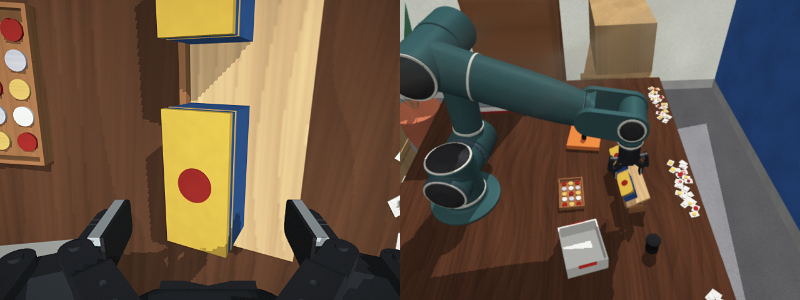

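Request:
send_rows(increments=[[[1,0,0,0.3,0],[1,0,0,0.3,0],[1,0,0,0.2,0],[1,0,0,0.15,0],[1,0,0,0.1,0],[1,0,0,0.08,0],[1,0,0,0,0],[-1,0,0,0,0],[-1,0,0,0,0],[-1,0,0,0,0]]], squeeze=20)

```text
clock: 2.2
eef_pos: [0.6447, -0.0529, 0.0757]
ee_rot: [-2.09, -2.341, 0.006]
wrist_force: [-26.6, -1.6, 17.3]
width: 0.0592
gripper_force: 17.5
```

```bash
python3 -c "
from h import *
st()"
```

```text
t 2.2 pos [ 0.6447 -0.0529  0.0757] ytool [ 0.9936  0.1128 -0.0054] z [-0.0054 -0.0006 -1.    ] F [-26.6195  -1.6137  17.2792] T [-0.395   4.6334 -0.0377] w 0.0592 g 17.5303083138715
```

Request:
send_rows(increments=[[[-1,0,-0.03,-0.02,0],[-1,0,-0.03,-0.02,0],[-1,0,0,-0.02,0],[-1,0,0,-0.02,0],[-1,0,0,-0.02,0],[-1,0,0,-0.02,0],[-1,0,0,-0.02,0],[-1,0,0,-0.02,0],[-1,0,0,0,0],[-1,0,0,0,0]]], squeeze=30)

```text
clock: 3.2
eef_pos: [0.6437, -0.0528, 0.0827]
ee_rot: [-2.092, -2.343, 0.0]
wrist_force: [0.0, -0.3, -6.0]
width: 0.0557
gripper_force: 30.2
```

Run:
```python
from h import *
st();look("scene",tag="s2")
import cv2
a=cv2.imread("pics/s2.png")[200:380,180:420];cv2.imwrite("pics/s2.png",cv2.resize(a,None,fx=2.5,fy=2.5))
```

```text
t 3.2 pos [ 0.6437 -0.0528  0.0827] ytool [ 0.9936  0.1129 -0.0002] z [-0.0003  0.     -1.    ] F [ 0.0288 -0.3223 -6.0404] T [ 0.0104 -0.0265  0.0171] w 0.0557 g 30.17008300870657
```

View pics/s2.png

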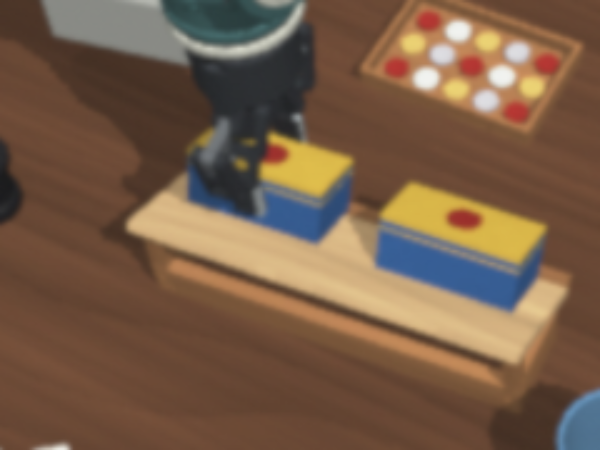

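Request:
send_rows(increments=[[[-1,0,0,-0.05,0],[-1,0,0,-0.1,0],[-1,0,0,-0.1,0],[-1,0,0,-0.1,0],[-1,0,0,0,0],[-1,0,0,0,0],[-1,0,0,0,0],[-1,0,0,0,0],[-1,0,0,0,0],[-1,0,0,0,0]]], squeeze=80)

```text
clock: 4.25
eef_pos: [0.6437, -0.0529, 0.1002]
ee_rot: [-2.092, -2.343, 0.0]
wrist_force: [0.3, -0.5, -6.1]
width: 0.0517
gripper_force: 79.8
```

Run:
```python
from h import *
delta(.4695,-.2752,.17,.2125)
```

```text
t 4.25 pos [ 0.6437 -0.0529  0.1002] ytool [ 0.9936  0.1128 -0.0002] z [-0.0002  0.     -1.    ] F [ 0.2509 -0.5459 -6.076 ] T [ 0.016   0.0252 -0.0523] w 0.0517 g 79.75819964893162
turn units -0.031652350237877096 (check xt [-0.1128  0.9936  0.0001] ) shift units after turn [-3.6116 -4.3435 -1.3963]
```

Request:
send_rows(increments=[[[-1,0,0,-0.4,0],[-1,0,0,-0.5,0],[-1,0,0,-0.5,0],[-1,0,0,0,-0.0316],[-1,-0.2,-0.24,0,0],[-1,-0.4,-0.48,0,0],[-1,-0.4,-0.48,0,0],[-1,-0.4,-0.48,0,0],[-1,-0.4,-0.48,0,0],[-1,-0.4,-0.48,0,0]]])

```text
clock: 5.25
eef_pos: [0.5364, -0.1894, 0.1698]
ee_rot: [-1.975, -2.442, 0.001]
wrist_force: [0.3, -0.1, -5.1]
width: 0.0518
gripper_force: 81.1
```

Request:
send_rows(increments=[[[-1,-0.4,-0.48,0,0],[-1,-0.4,-0.48,0,0],[-1,-0.4,-0.48,0,0],[-1,-0.2,-0.26,0,0],[-1,0,0,0,0],[-1,0,0,0,0],[-1,0,0,0,0],[-1,0,0,0,0],[-1,0,0,0,0],[-1,0,0,0,0]]])

```text
clock: 6.25
eef_pos: [0.4698, -0.2743, 0.1703]
ee_rot: [-1.973, -2.445, 0.0]
wrist_force: [0.2, 0.3, -6.0]
width: 0.0519
gripper_force: 81.3
```

Run:
```python
from h import *
delta(.4695,-.2752,.17,.2125);look("side","wrist",tag="s3")
```

```text
t 6.25 pos [ 0.4698 -0.2743  0.1703] ytool [ 0.9774  0.2113 -0.    ] z [-0.0001  0.     -1.    ] F [ 0.2324  0.3362 -5.9888] T [0.0167 0.0364 0.024 ] w 0.0519 g 81.25734225846827
turn units 0.0001334730244151404 (check xt [-0.2113  0.9774  0.0001] ) shift units after turn [-0.0169 -0.0106  0.0055]
```

View pics/s3.png

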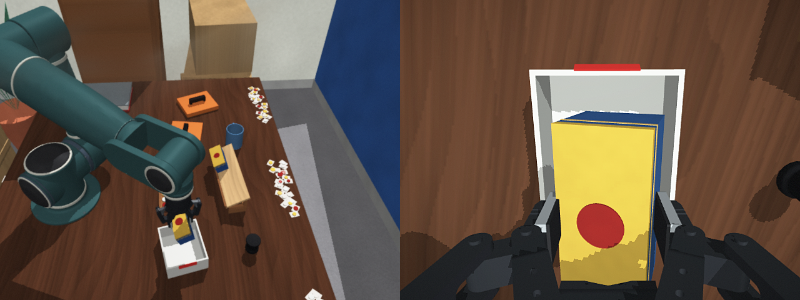

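Request:
send_rows(increments=[[[-1,0,0,0.3,0],[-1,0,0,0.4,0],[-1,0,0,0.4,0],[-1,0,0,0.4,0],[-1,0,0,0.4,0],[-1,0,0,0.3,0],[-1,0,0,0.2,0],[-1,0,0,0.1,0],[-1,0,0,0,0],[-1,0,0,0,0]]])

```text
clock: 7.35
eef_pos: [0.4699, -0.2748, 0.046]
ee_rot: [1.973, 2.444, 0.0]
wrist_force: [0.4, 0.3, -4.9]
width: 0.0524
gripper_force: 81.3
```

Request:
send_rows(increments=[[[-1,0,0,0.06,0],[-1,0,0,0.06,0],[-1,0,0,0.06,0],[-1,0,0,0,0],[-1,0,0,0,0],[-1,0,0,0,0],[-1,0,0,0,0],[-1,0,0,0,0],[-1,0,0,0,0],[-1,0,0,0,0]]])

```text
clock: 8.35
eef_pos: [0.4696, -0.2746, 0.0363]
ee_rot: [1.973, 2.444, 0.0]
wrist_force: [-0.6, 0.3, -5.8]
width: 0.0523
gripper_force: 81.3
```

Request:
send_rows(increments=[[[-1,0,0,0.04,0],[-1,0,0,0.04,0],[-1,0,0,0.04,0],[-1,0,0,0,0],[-1,0,0,0,0],[-1,0,0,0,0],[-1,0,0,0,0],[-1,0,0,0,0],[-1,0,0,0,0],[-1,0,0,0,0]]])

```text
clock: 9.35
eef_pos: [0.4698, -0.2747, 0.0316]
ee_rot: [1.973, 2.444, -0.0]
wrist_force: [-5.4, 5.4, 12.0]
width: 0.0519
gripper_force: 82.1
```

Request:
send_rows(increments=[[[-1,0,0,0,0],[-1,0,0,0,0],[-1,0,0,0.02,0],[-1,0,0,0.02,0],[-1,0,0,0.02,0],[-1,0,0,0,0],[-1,0,0,0,0],[-1,0,0,0,0],[-1,0,0,0,0],[-1,0,0,0,0]]], squeeze=20)

```text
clock: 10.35
eef_pos: [0.4702, -0.2748, 0.0312]
ee_rot: [1.972, 2.444, -0.0]
wrist_force: [-18.4, 15.6, 44.3]
width: 0.0518
gripper_force: 83.7
```

Request:
send_rows(increments=[[[-1,0,0,-0.02,0],[-1,0,0,-0.02,0],[0.24,0,0,0,0],[0.26,0,0,0,0],[0.28,0,0,0,0],[0.3,0,0,0,0],[0.32,0,0,0,0],[0.36,0,0,0,0],[0.4,0,0,0,0],[0.4,0,0,0,0]]], squeeze=20)

```text
clock: 11.35
eef_pos: [0.4695, -0.2746, 0.0292]
ee_rot: [-1.973, -2.444, 0.0]
wrist_force: [3.5, 0.8, -1.8]
width: 0.0599
gripper_force: 1.1
```

Run:
```python
from h import *
st();look("side","wrist",tag="s4")
```

```text
t 11.35 pos [ 0.4695 -0.2746  0.0292] ytool [ 0.9775  0.2108 -0.0001] z [-0.0002  0.0001 -1.    ] F [ 3.4747  0.8176 -1.831 ] T [ 0.0354 -0.362  -0.0451] w 0.0599 g 1.130265470710583
```

View pics/s4.png

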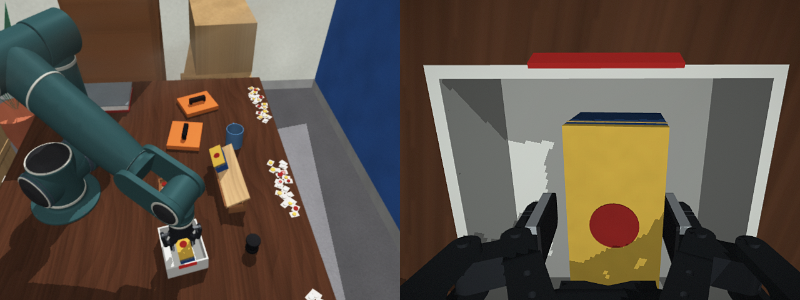

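Request:
send_rows(increments=[[[0.43,0,0,0,0],[0.46,0,0,0,0],[0.5,0,0,0,0],[0.55,0,0,0,0],[0.6,0,0,0,0],[0.7,0,0,0,0],[0.8,0,0,0,0],[0.9,0,0,0,0],[0.9,0,0,0,0],[0.9,0,0,0,0]]])

```text
clock: 12.45
eef_pos: [0.4696, -0.2746, 0.0293]
ee_rot: [-1.973, -2.444, 0.0]
wrist_force: [-0.8, 0.5, -0.4]
width: 0.0814
gripper_force: 0.0
```

Run:
```python
from h import *
st();look("wrist",tag="s5")
```

```text
t 12.45 pos [ 0.4696 -0.2746  0.0293] ytool [ 0.9775  0.2108 -0.0001] z [-0.0001  0.     -1.    ] F [-0.8402  0.5268 -0.3549] T [ 0.059  -0.0048  0.0536] w 0.0814 g 0.0
```

View pics/s5.png

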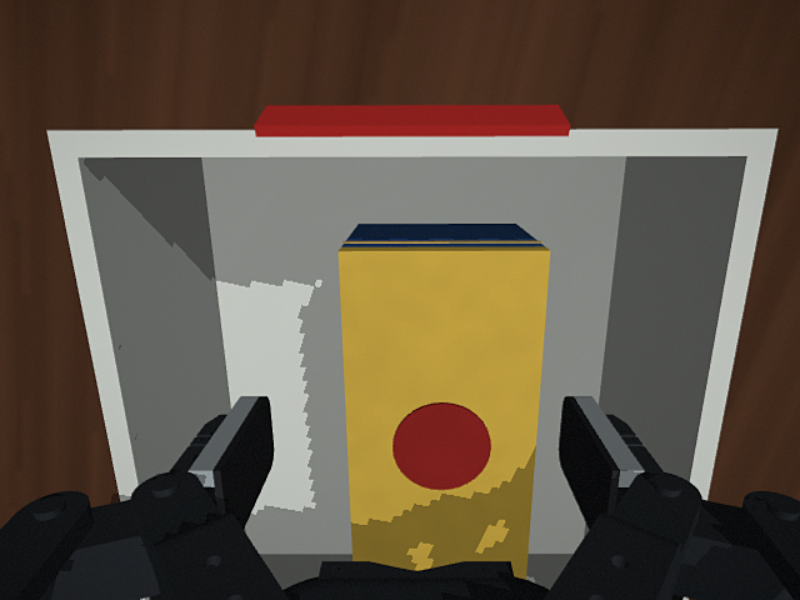

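Run:
```python
from h import *
from cell import robot
i=robot.get_image("wrist");W={"w":(i["fx"],i["cx"],i["cy"],np.array(i["R"]),np.array(i["t"]))}
# back-project onto z=.066
f,cx,cy,R,t=W["w"]
def g(u,z):
    d=R.T@np.array([(u[0]-cx)/f,(u[1]-cy)/f,1]);o=-R.T@t;return (o+d*(z-o[2])/d[2])[:2]
a,b,c,d=[g(np.array(u)/1.25,.066) for u in((48,130),(778,128),(122,495),(708,495))]
print(a,b,c,d,np.linalg.norm(b-a));e=(b-a)/np.linalg.norm(b-a);n=np.array([-e[1],e[0]])
print("yaw",np.arctan2(e[1],e[0]),"centre",(a+b)/2-.08*n,"side mids",((c+d)/2))
q=[g(np.array(u)/1.25,.05) for u in((340,250),(550,250))];print("tin top edge",q,np.linalg.norm(q[0]-q[1]))
delta(.4962,.3324,.2,-.1619)
```

```text
[ 0.38508902 -0.21422692] [ 0.52285701 -0.18412925] [ 0.40315866 -0.29532921] [ 0.54065618 -0.2656122 ] 0.14101733533597957
yaw 0.2150869391572722 centre [ 0.4710476  -0.27733471] side mids [ 0.47190742 -0.2804707 ]
tin top edge [array([ 0.44261007, -0.22903775]), array([ 0.4913412 , -0.21851885])] 0.049853484859402636
t 12.55 pos [ 0.4696 -0.2746  0.0293] ytool [0.9775 0.2108 0.    ] z [ 0. -0. -1.] F [0.0589 0.2492 0.2396] T [-0.0201  0.0166 -0.051 ] w 0.0808 g 0.0
turn units 0.11913832656112718 (check xt [-0.2108  0.9775 -0.    ] ) shift units after turn [12.0665 -1.4319 -3.4135]
```

Request:
send_rows(increments=[[[0.9,0,0,-0.3,0],[0.9,0,0,-0.5,0],[0.9,0,0,-0.6,0],[0.9,0,0,-0.6,0],[0.9,0,0,-0.6,0],[0.9,0,0,-0.6,0],[0.9,0,0,-0.4,0],[0.9,0,0,0,0.04],[0.9,0,0,0,0.04],[0.9,0,0,0,0.04]]])

```text
clock: 13.55
eef_pos: [0.4695, -0.2745, 0.2108]
ee_rot: [2.401, 2.024, 0.001]
wrist_force: [-0.4, 0.3, 0.2]
width: 0.0814
gripper_force: 0.0
```

Run:
```python
from h import *
delta(.4962,.3324,.2,-.1619)
```

```text
t 13.55 pos [ 0.4695 -0.2745  0.2108] ytool [ 0.9856 -0.169   0.0011] z [ 0.001  -0.0006 -1.    ] F [-0.4375  0.2838  0.214 ] T [-0.0302 -0.0221 -0.0583] w 0.0814 g 0.0
turn units -0.0025078082508961565 (check xt [ 0.169   0.9856 -0.0004] ) shift units after turn [12.0661 -1.4303  0.2156]
```

Request:
send_rows(increments=[[[0.9,0.4,-0.07,0,-0.0025],[0.9,0.65,-0.08,0,0],[0.9,0.65,-0.08,0,0],[0.9,0.65,-0.08,0,0],[0.9,0.65,-0.08,0,0],[0.9,0.65,-0.08,0,0],[0.9,0.65,-0.08,0,0],[0.9,0.65,-0.08,0,0],[0.9,0.65,-0.08,0,0],[0.9,0.65,-0.08,0,0]]])

```text
clock: 14.55
eef_pos: [0.4793, 0.0416, 0.2107]
ee_rot: [2.388, 2.04, 0.002]
wrist_force: [1.3, -0.1, -0.2]
width: 0.0812
gripper_force: 0.0
```

Request:
send_rows(increments=[[[0.9,0.65,-0.08,0,0],[0.9,0.65,-0.08,0,0],[0.9,0.65,-0.08,0,0],[0.9,0.65,-0.08,0,0],[0.9,0.65,-0.08,0,0],[0.9,0.65,-0.08,0,0],[0.9,0.65,-0.08,0,0],[0.5,0.65,-0.08,0,0],[0.1,0.5,-0.06,0,0],[0.1,0,0,0,0]]])

```text
clock: 15.55
eef_pos: [0.489, 0.3296, 0.2101]
ee_rot: [-2.386, -2.043, -0.001]
wrist_force: [0.3, -0.9, -0.6]
width: 0.0472
gripper_force: 0.0
```

Run:
```python
from h import *
import cv2
from cell import robot
delta(.4962,.3324,.16,-.1619)
i=robot.get_image("wrist");f,cx,cy,R,t=i["fx"],i["cx"],i["cy"],np.array(i["R"]),np.array(i["t"])
c=i["color"];cv2.imwrite("pics/lidw.png",c[:,:,::-1])
hsv=cv2.cvtColor(c,cv2.COLOR_RGB2HSV)
m=cv2.inRange(hsv,(8,150,120),(16,255,255))
P=lambda X:(lambda p:np.round([f*p[0]/p[2]+cx,f*p[1]/p[2]+cy]))(R@X+t)
for q in((-.0765,-.09),(-.0765,.09),(.0765,.09),(.0765,-.09)):print("pred",P(place([.4962,.3324,-.1619],np.array([*q,.023]))))
ct=max(cv2.findContours(m,cv2.RETR_EXTERNAL,cv2.CHAIN_APPROX_NONE)[0],key=cv2.contourArea)
print(cv2.approxPolyDP(ct,12,True)[:,0].tolist())
k=cv2.inRange(hsv,(0,0,0),(179,255,45));n,l,s,ce=cv2.connectedComponentsWithStats(k)
print([(x.tolist(),np.round(y).tolist()) for x,y in zip(s[1:],ce[1:]) if x[4]>800])
print("pred handle ends",[P(place([.4962,.3324,-.1619],np.array([0,v,.053]))) for v in(-.045,0,.045)])
```

```text
t 15.55 pos [0.489  0.3296 0.2101] ytool [ 0.9881 -0.1539 -0.0001] z [ 0.      0.0006 -1.    ] F [ 0.3004 -0.8694 -0.5863] T [-0.0708 -0.0236 -0.0112] w 0.0472 g 0.0
turn units 0.002358067408397011 (check xt [0.1539 0.9881 0.0006] ) shift units after turn [0.0784 0.1322 1.0021]
pred [249. 309.]
pred [237.  88.]
pred [444.  89.]
pred [426. 311.]
[[325, 153], [317, 286], [343, 289], [332, 310], [422, 310], [425, 274], [398, 274], [391, 257], [347, 290], [351, 252], [349, 275], [323, 274], [322, 159], [352, 160]]
[([323, 155, 30, 120, 1552], [338.0, 220.0]), ([244, 306, 26, 116, 1500], [259.0, 356.0]), ([396, 306, 27, 114, 1513], [407.0, 356.0]), ([0, 381, 170, 99, 5478], [84.0, 453.0]), ([488, 381, 152, 99, 6182], [571.0, 447.0]), ([259, 449, 151, 31, 1557], [351.0, 465.0])]
pred handle ends [array([339., 274.]), array([340., 216.]), array([340., 154.])]
```

View pics/lidw.png

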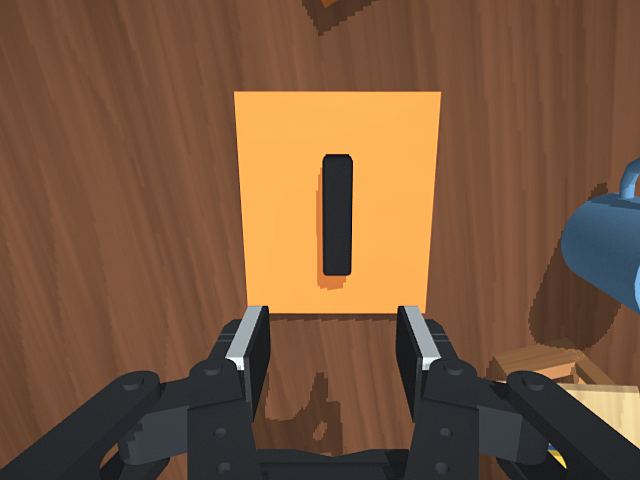

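Run:
```python
from h import *
import h
from cell import robot
i=robot.get_image("wrist");h.C["w"]=(i["fx"],i["cx"],i["cy"],np.array(i["R"]),np.array(i["t"]));h.CR["w"]=(1,0,0)
x,y=.0765,.09
o=[("w",(-x,y,.023),(235,92)),("w",(x,y,.023),(440,92)),("w",(x,-y,.023),(426,313)),("w",(-x,-y,.023),(247.5,314)),("w",(0,-.045,.053),(337.5,275)),("w",(0,.045,.053),(338,155))]
p,r=fit(o,lambda p,X:np.array(X),[.4962,.3324,-.16]);print(p,r.tolist());delta(*p[:2],.028,p[2])
```

```text
[ 0.49455021  0.32898264 -0.1544135 ] [[-0.6377827500289186, -0.2458402467242422], [0.7960612905693552, -0.3425722547576129], [-0.9081869690032249, -0.7536232787109611], [1.30505301553805, -1.6987742334323457], [-0.03089181711601441, 1.5528324734686976], [-0.15288988544955373, 2.32122572371523]]
t 15.65 pos [0.4893 0.3274 0.21  ] ytool [ 0.9879 -0.1552  0.0003] z [ 0.0003 -0.     -1.    ] F [-0.2505 -0.8014  0.5486] T [ 0.0023  0.0201 -0.0174] w 0.0467 g 0.0
turn units -0.0004567301408282539 (check xt [ 0.1552  0.9879 -0.    ] ) shift units after turn [0.0474 0.0993 3.6409]
```

Request:
send_rows(increments=[[[0.1,0.06,0.1,0.2,0],[0.1,0,0,0.5,0],[0.1,0,0,0.6,0],[0.1,0,0,0.6,0],[0.1,0,0,0.5,0],[0.1,0,0,0.4,0],[0.1,0,0,0.3,0],[0.1,0,0,0.2,0],[0.1,0,0,0.15,0],[0.1,0,0,0,0]]])

```text
clock: 16.65
eef_pos: [0.4948, 0.3292, 0.0363]
ee_rot: [-2.389, -2.04, 0.001]
wrist_force: [1.1, 0.3, 0.0]
width: 0.0469
gripper_force: 0.0
```

Request:
send_rows(increments=[[[0.1,0,0,0.1,0],[0.1,0,0,0.06,0],[0.1,0,0,0,0],[-1,0,0,0,0],[-1,0,0,0,0],[-1,0,0,0,0],[-1,0,0,0,0],[-1,0,0,0,0],[-1,0,0,0,0],[-1,0,0,0,0]]], squeeze=60)

```text
clock: 17.65
eef_pos: [0.4951, 0.3296, 0.0293]
ee_rot: [2.388, 2.041, 0.001]
wrist_force: [-0.8, -0.8, 5.7]
width: 0.0207
gripper_force: 59.9
```

Run:
```python
from h import *
delta(.4705,-.2765,.15,.214)
```

```text
t 17.65 pos [0.4951 0.3296 0.0293] ytool [ 0.9877 -0.1561  0.0005] z [ 0.0006  0.0004 -1.    ] F [-0.8006 -0.8397  5.6585] T [-0.0226  0.1368  0.0151] w 0.0207 g 59.89122033119202
turn units -0.11801171556166462 (check xt [0.1561 0.9877 0.0004] ) shift units after turn [-11.7404  -3.0544  -2.4145]
```

Request:
send_rows(increments=[[[-1,0,0,-0.2,0],[-1,0,0,-0.4,0],[-1,0,0,-0.6,0],[-1,0,0,-0.6,0],[-1,0,0,-0.6,0],[-1,0,0,-0.6,0],[-1,0,0,-0.3,-0.04],[-1,0,0,0,-0.04],[-1,0,0,0,-0.038],[-1,0,0,0,0]]])

```text
clock: 18.65
eef_pos: [0.4947, 0.3294, 0.1942]
ee_rot: [1.969, 2.448, 0.0]
wrist_force: [-0.0, -0.0, -0.7]
width: 0.0209
gripper_force: 59.0
```

```bash
cat > lid.py <<'E'
from h import *
import h,cv2
from cell import robot
def lidpose(tag):
    s,R=st();i=robot.get_image("wrist");h.C["w"]=(i["fx"],i["cx"],i["cy"],np.array(i["R"]),np.array(i["t"]));h.CR["w"]=(1,0,0)
    c=i["color"];cv2.imwrite(f"pics/{tag}.png",c[:,:,::-1])
    m=cv2.inRange(cv2.cvtColor(c,cv2.COLOR_RGB2HSV),(8,110,130),(20,255,255))
    ct=max(cv2.findContours(m,cv2.RETR_EXTERNAL,cv2.CHAIN_APPROX_NONE)[0],key=cv2.contourArea)
    print(cv2.boundingRect(ct),cv2.approxPolyDP(ct,6,True)[:,0].tolist())
    L=s["eef_pos"]-[0,0,.0285];yaw=np.arctan2(R[1,1],R[0,1])
    x,y=.0765,.09
    print("pred",[np.round(proj("w",place([L[0],L[1],yaw],np.array([a,b,L[2]+.023]))),1).tolist() for a,b in((-x,y),(x,y),(x,-y),(-x,-y))])
    return s,R,i,L,yaw
E
python3 -c "
from lid import *
lidpose('l1');delta(.4705,-.2765,.2,.214)"
```

```text
t 18.65 pos [0.4947 0.3294 0.1942] ytool [0.9768 0.2144 0.0001] z [ 0.0001  0.0001 -1.    ] F [-0.0473 -0.0235 -0.6576] T [ 0.0341 -0.0013  0.0498] w 0.0209 g 59.04907822608948
(99, 62, 468, 324) [[99, 62], [149, 385], [186, 364], [207, 365], [214, 376], [240, 369], [262, 322], [282, 315], [286, 301], [297, 302], [295, 224], [308, 197], [359, 199], [370, 224], [368, 302], [403, 322], [427, 370], [451, 376], [457, 365], [472, 363], [517, 385], [565, 62]]
pred [[96.1, 64.9], [562.1, 65.0], [498.1, 493.2], [161.9, 493.0]]
t 18.7 pos [0.4947 0.3293 0.194 ] ytool [ 0.9777  0.2099 -0.0001] z [-0.0001 -0.0001 -1.    ] F [-0.5564  0.3873 -1.2301] T [ 0.019  -0.0079  0.0187] w 0.0208 g 59.04871344566345
turn units -0.0008158407823227479 (check xt [-0.2099  0.9777 -0.    ] ) shift units after turn [-11.7376  -3.0465  -0.1194]
```

Request:
send_rows(increments=[[[-1,-0.4,-0.1,0,-0.001],[-1,-0.6,-0.157,0,0],[-1,-0.6,-0.157,0,0],[-1,-0.6,-0.157,0,0],[-1,-0.6,-0.157,0,0],[-1,-0.6,-0.157,0,0],[-1,-0.6,-0.157,0,0],[-1,-0.6,-0.157,0,0],[-1,-0.6,-0.157,0,0],[-1,-0.6,-0.157,0,0]]])

```text
clock: 19.7
eef_pos: [0.483, 0.0287, 0.1939]
ee_rot: [1.973, 2.445, -0.0]
wrist_force: [-0.6, 0.1, -0.3]
width: 0.0208
gripper_force: 59.1
```

Request:
send_rows(increments=[[[-1,-0.6,-0.157,0,0],[-1,-0.6,-0.157,0,0],[-1,-0.6,-0.157,0,0],[-1,-0.6,-0.157,0,0],[-1,-0.6,-0.157,0,0],[-1,-0.6,-0.157,0,0],[-1,-0.6,-0.157,0,0],[-1,-0.6,-0.157,0,0],[-1,-0.6,-0.157,0,0],[-1,-0.5,-0.14,0,0]]])

```text
clock: 20.7
eef_pos: [0.4707, -0.2764, 0.1939]
ee_rot: [-1.973, -2.444, 0.0]
wrist_force: [0.1, 0.2, -1.0]
width: 0.0207
gripper_force: 59.1
```

Request:
send_rows(increments=[[[-1,0,0,0.2,0],[-1,0,0,0.4,0],[-1,0,0,0.4,0],[-1,0,0,0.3,0],[-1,0,0,0.2,0],[-1,0,0,0.1,0],[-1,0,0,0,0],[-1,0,0,0,0],[-1,0,0,0,0],[-1,0,0,0,0]]])

```text
clock: 21.7
eef_pos: [0.4713, -0.275, 0.1144]
ee_rot: [1.967, 2.448, 0.0]
wrist_force: [-0.1, -0.4, -2.2]
width: 0.0212
gripper_force: 59.1
```

Run:
```python
from lid import *
lidpose('l2');delta(.4698,-.2783,.0945,.214)
```

```text
t 21.7 pos [ 0.4713 -0.275   0.1144] ytool [0.9766 0.2153 0.0006] z [ 0.0007 -0.0004 -1.    ] F [-0.0657 -0.3617 -2.1989] T [ 0.0435  0.0371 -0.0029] w 0.0212 g 59.05860722064972
(99, 62, 468, 325) [[99, 62], [148, 385], [186, 364], [207, 365], [214, 376], [238, 370], [262, 322], [282, 315], [286, 301], [297, 302], [301, 207], [308, 198], [357, 197], [370, 224], [368, 302], [403, 322], [427, 370], [451, 376], [457, 365], [478, 364], [517, 386], [565, 62]]
pred [[95.9, 64.9], [561.9, 65.0], [497.9, 492.9], [161.9, 492.9]]
t 21.75 pos [ 0.4712 -0.275   0.1143] ytool [0.9766 0.2153 0.0005] z [ 0.0006 -0.0004 -1.    ] F [ 0.2425 -0.6212 -2.7331] T [ 0.0031 -0.0255 -0.0078] w 0.0213 g 59.05829071998596
turn units 0.0009462195650340068 (check xt [-0.2153  0.9766 -0.0005] ) shift units after turn [-0.0588 -0.0423  0.3956]
```

Request:
send_rows(increments=[[[-1,-0.059,-0.042,0,0.0008],[-1,0,0,0,0],[-1,0,0,0.1,0],[-1,0,0,0.1,0],[-1,0,0,0.1,0],[-1,0,0,0.06,0],[-1,0,0,0.06,0],[-1,0,0,0.06,0],[-1,0,0,0,0],[-1,0,0,0,0]]])

```text
clock: 22.75
eef_pos: [0.4697, -0.2782, 0.0899]
ee_rot: [1.971, 2.447, 0.0]
wrist_force: [0.3, -0.4, -0.3]
width: 0.0211
gripper_force: 59.1
```

Run:
```python
from lid import *
delta(.4698,-.2783,.0765,.214)
```

```text
t 22.75 pos [ 0.4697 -0.2782  0.0899] ytool [0.9771 0.2129 0.    ] z [ 0. -0. -1.] F [ 0.2502 -0.3671 -0.3373] T [-0.0607  0.0612 -0.0506] w 0.0211 g 59.08830642700195
turn units 0.00018063831103090733 (check xt [-0.2129  0.9771 -0.    ] ) shift units after turn [-0.0022  0.0019  0.2677]
```

Request:
send_rows(increments=[[[-1,0,0,0.04,0],[-1,0,0,0.04,0],[-1,0,0,0.04,0],[-1,0,0,0.04,0],[-1,0,0,0.04,0],[-1,0,0,0.04,0],[-1,0,0,0.03,0],[-1,0,0,0,0],[-1,0,0,0,0],[-1,0,0,0,0]]], squeeze=100)

```text
clock: 23.75
eef_pos: [0.4698, -0.2783, 0.077]
ee_rot: [1.971, 2.446, -0.0]
wrist_force: [-2.8, 1.0, 8.6]
width: 0.0201
gripper_force: 102.3
```

Request:
send_rows(increments=[[[-1,0,0,0.02,0],[-1,0,0,0.02,0],[-1,0,0,0.02,0],[-1,0,0,0.02,0],[-1,0,0,0,0],[-1,0,0,0,0],[-1,0,0,0,0],[-1,0,0,0,0],[-1,0,0,0,0],[-1,0,0,0,0]]])

```text
clock: 24.75
eef_pos: [0.4703, -0.2789, 0.0764]
ee_rot: [1.969, 2.444, -0.001]
wrist_force: [-17.0, 8.0, 42.8]
width: 0.0201
gripper_force: 107.2
```

Run:
```python
from lid import *
lidpose('l3')
```

```text
t 24.75 pos [ 0.4703 -0.2789  0.0764] ytool [0.9771 0.213  0.0015] z [ 0.002 -0.002 -1.   ] F [-16.9626   7.973   42.8282] T [1.452  3.0521 0.0178] w 0.0201 g 107.16341257095337
(98, 62, 468, 325) [[98, 63], [149, 386], [187, 364], [209, 365], [216, 376], [241, 369], [263, 322], [297, 302], [295, 223], [308, 197], [359, 200], [370, 225], [368, 302], [402, 323], [425, 370], [449, 376], [458, 364], [477, 364], [517, 386], [565, 62]]
pred [[95.5, 64.8], [562.1, 64.9], [497.8, 492.5], [161.9, 492.7]]
```

Request:
send_rows(increments=[[[-1,0,0,-0.02,0],[-1,0,0,-0.02,0],[-1,0,0,-0.02,0],[0.1,0,0,0,0],[0.1,0,0,0,0],[0.1,0,0,0,0],[0.1,0,0,-0.1,0],[0.1,0,0,-0.3,0],[0.1,0,0,-0.5,0],[0.1,0,0,-0.5,0]]])

```text
clock: 25.8
eef_pos: [0.4696, -0.2782, 0.1472]
ee_rot: [1.971, 2.446, 0.0]
wrist_force: [0.9, 0.1, -0.2]
width: 0.0469
gripper_force: 0.0
```

Request:
send_rows(increments=[[[0.1,0,0,-0.6,0],[0.1,0,0,-0.6,0],[0.1,0,0,-0.6,0],[0.1,0.4,-0.4,-0.3,0],[0.1,0.5,-0.5,0,0],[0.1,0.5,-0.5,0,0],[0.1,0.5,0,0,0],[0.1,0.5,0,0,0],[0.1,0.5,0,0,0],[0.1,0,0,0,0]]])

```text
clock: 26.8
eef_pos: [0.3699, -0.1497, 0.252]
ee_rot: [1.967, 2.447, 0.001]
wrist_force: [0.6, -0.6, -0.2]
width: 0.0471
gripper_force: 0.0
```

Run:
```python
from h import *
import cv2
from cell import robot
st()
for n in("side","scene"):
    c=robot.get_image(n)["color"];cv2.imwrite(f"pics/end_{n}.png",c[:,:,::-1]);hs=cv2.cvtColor(c,cv2.COLOR_RGB2HSV)
    m=cv2.inRange(hs,(8,150,130),(16,255,255))
    for ct in cv2.findContours(m,cv2.RETR_EXTERNAL,cv2.CHAIN_APPROX_NONE)[0]:
        if cv2.contourArea(ct)>400:print(n,"orange",cv2.approxPolyDP(ct,3,True)[:,0].tolist())
    x,y=.0765,.09
    for z in(.047,.057):print(n,"pred",z,[np.round(proj(n,place([.4699,-.2765,.214],np.array([a,b,z+.023]))),1).tolist() for a,b in((-x,y),(x,y),(x,-y),(-x,-y))])
    old=cv2.cvtColor(cv2.imread(f"pics/{n}0.png"),cv2.COLOR_BGR2RGB)
    for im in(old,c):
        r=cv2.inRange(cv2.cvtColor(im,cv2.COLOR_RGB2HSV),(20,150,100),(30,255,255));k,l,s,ce=cv2.connectedComponentsWithStats(r)
        print(" yellow",[(a[4],np.round(b,1).tolist()) for a,b in zip(s[1:],ce[1:]) if a[4]>100])
```

```text
t 26.8 pos [ 0.3699 -0.1497  0.252 ] ytool [0.9767 0.2147 0.0021] z [ 0.0023 -0.0007 -1.    ] F [ 0.593  -0.5881 -0.1718] T [-0.0206  0.0243  0.0183] w 0.0471 g 0.0
side orange [[315, 344], [248, 360], [266, 439], [336, 420]]
side orange [[291, 283], [258, 286], [290, 285], [286, 289], [286, 304], [290, 308], [279, 311], [279, 300], [277, 306], [273, 305], [278, 307], [276, 313], [290, 313], [292, 308], [288, 321], [283, 322], [280, 316], [280, 330], [272, 330], [267, 325], [273, 322], [269, 319], [267, 325], [264, 323], [267, 329], [259, 329], [262, 323], [257, 321], [260, 306], [256, 306], [256, 301], [260, 298], [255, 293], [256, 286], [253, 287], [255, 332], [295, 327]]
side orange [[0, 197], [24, 197], [27, 193], [21, 197], [20, 192], [27, 191], [28, 183], [30, 188], [38, 189], [48, 185], [45, 189], [58, 178], [33, 170], [29, 178], [23, 177], [6, 164], [0, 167]]
side orange [[349, 168], [330, 145], [283, 157], [302, 186], [302, 182], [330, 174], [334, 177], [335, 173], [338, 176], [337, 172], [344, 173]]
side pred 0.047 [[248.4, 360.3], [315.3, 344.3], [338.4, 416.1], [264.1, 436.2]]
side pred 0.057 [[248.0, 357.8], [315.2, 341.7], [338.5, 413.8], [263.7, 433.9]]
 yellow [(np.int32(509), [346.5, 249.4]), (np.int32(649), [359.0, 293.4])]
 yellow [(np.int32(507), [346.5, 249.5])]
scene orange [[472, 281], [472, 361], [547, 370], [551, 364], [543, 288]]
scene orange [[174, 112], [150, 151], [152, 159], [218, 172], [240, 125]]
scene pred 0.047 [[239.9, 124.4], [217.7, 167.4], [150.1, 152.8], [175.5, 111.4]]
scene pred 0.057 [[239.4, 121.6], [217.1, 164.6], [149.1, 150.0], [174.7, 108.5]]
 yellow [(np.int32(438), [232.9, 211.6]), (np.int32(576), [292.0, 230.3])]
 yellow [(np.int32(577), [292.0, 230.3])]
```

```bash
python3 -c "
from cell import robot
print(robot.finish_job())"
```

```text
the job is handed in; nothing more can be done
None
```

The job is handed in at about 27 s: the full tin (about 0.6 kg, judged full by lifting only that one) lies flat in the tub, the lid sits at its fully-home height after a press of about 43 N, the empty tin was never touched, and I saw no contact with the mug, loupe or badge tray.

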